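# Load a clean flange ring into the tacking jig with the paddle

### The job

The steel flange ring on the drying rails is degreased for welding, so keep the gripper off it: slide the orange-handled paddle under it and carry it level on the paddle to the tacking jig. Set it on the jig's ledges in front of the spring plunger, push it with the paddle past the plunger and press it home, firmly but gently, against the brass nose of the end stop. Then draw the paddle out and put it back on its cradle, leaving the copper ring and the other things on the bench where they are.

Things in the scene. Friction and masses are not known exactly. Their poses are not given: they have to be found in the camera images.
- paddle: Loading paddle, 330 g, level in its cradle. Origin: centre of its orange handle, where it is gripped; x from handle to tip, z up. Handle: bar 130 mm long (x -65 to 65), 20 wide, 20 high (z -10 to 10). A flat steel bar 3 mm thick (z -10 to -7) runs on from it: neck 16 mm wide (x 65 to 96), then blade 34 mm wide (x 96 to 158).
- paddle_seat (a point): On the paddle: where the centre of a ring lies that rests on the blade and touches both studs (paddle x 132, y 0, z -3). The studs stand on the blade at paddle x 101.7, y +13 and -13; they are round, 6 mm across, 6 mm high.
- ring: The bright steel flange ring to load: flat, 60 mm outside diameter, 28 mm hole, 8 mm thick, about 140 g. Origin at its centre, half-way up. It lies flat across the two drying rails, underside 50 mm above the table.
- copper_ring: A copper ring of the same size on the same rails, 72 to 80 mm behind the steel ring; to be left alone. Origin at its centre.
- rails: Drying rails, fixed: tray 210 x 130 mm, rim 12 mm high, with two bars along x (x -45 to 120), tops 50 mm above the table, each 12 mm wide, 42 mm apart (y -21 to 21), open between down to 4 mm: a blade goes in under a ring from the front end (-x), which faces roughly to the robot. Origin on the table, mid-way between the bars, within 9 mm of the steel ring; x points to the copper ring.
- jig: Tacking jig, fixed. Base 12 mm high (x -78 to 100, y -58 to 58); two ledges along x (x -72 to 46), tops 50 mm above the table, 42 mm apart (y -21 to 21), front end (-x) open, roughly to the robot. On them guides 7.5 mm high, faces at y -31.5 and +31.5 from x -16 to 46, mouth flared to 72 mm at x -34. Origin on the table, on the centre line, level with the plunger; a ring is pushed in towards +x.
- jig_mouth (a point): Place in front of the plunger to set the ring down: its centre when it lies on the open part of the ledges (jig x -34, y 0, 54 mm above the table). The ring must be slid in from here; dropped in farther on, it hangs up on the plunger.
- plunger_nose (a point): Tip of the plunger at rest (jig x 0, y +25, 54 mm above the table): 10 mm steel ball in the +y guide. It yields sideways up to 7 mm (1.5 N at first, 250 N/m) and presses a passing ring against the -y guide; pushing the ring past it takes about 1 to 4 N.
- stop: End stop: block bolted to the jig; origin at the middle of its front face (jig x 55, 54 mm above the table), axes as the jig's. From it a stop screw with a rigid brass nose (12 mm across) sticks out 4 to 20 mm towards the ring; its setting differs each time and is not measured: feel for it. Ring home: rim on the nose. Bed it with about 10 N (5 to 15) on the nose for half a second; over 25 N bruises it.
- cradle: Grey cradle of the paddle, fixed: base 150 x 70 mm, 8 mm high; two uprights at x -50 and +50, 8 mm thick, with notches 30 mm wide, floors 42 mm and horns 56 mm above the table. Origin on the table under its middle. The paddle lies in it with its handle's centre over the origin, 52 mm above the table, blade to +x.
- hammer: Bystander: ball-peen hammer with a green and black handle, 290 mm long, origin on the table under its middle.
- pliers: Bystander: pliers with red handles, about 175 mm long, 12 mm high.
- wire_brush: Bystander: wire brush with a wooden back, 250 mm long, 32 mm high.
- angle_magnet: Bystander: red welding angle magnet, 100 x 100 mm, 18 mm high.
- tube: Bystander: short steel tube, 64 mm across and 34 mm high, with an upright tab reaching 60 mm.
- collar: Bystander: dark steel shaft collar, 68 mm across, 20 mm high.
- marker: Bystander: white and red paint marker, 135 mm long, 16 mm thick.
There are look-alikes about, which are no part of the job. What is shaped like the paddle but red is not meant.

How it is judged:
By the outcome, as a careful person would: the job done as asked, in the order asked, and still so for the second after the job is handed in, with the robot touching nothing.
It also fails if it takes over 67 s, if anything falls off the work surface, if the arm or the gripper's body presses on something with over 40 N, if the wrist force passes 120 N, or if a joint passes its speed limit or range.

### The arm

A 7-joint arm with a two-finger parallel gripper is mounted at the origin on the work surface. World frame = base frame: x ahead of the robot, y to its left, z up, the work surface at z = 0. Lengths are in mm, angles in rad, forces in N, time in s.
With the tool pointing down it reaches from about 425 to 925 mm from the base axis. Payload 6.8 kg.
Tool frame: the origin (TCP) lies on the centre line of the jaws, within the pads' length; the fingertips stand 17 mm ahead of it and the grasp point (between the pads) lies 2 mm behind it; z points along the fingers, y is the line along which they close (so a half turn about z gives the same grasp; the last joint's range is limited). The gripper opens to 88 mm and grips with 3 to 60 N. Pads are 20 mm wide; open, the fingers measure 115 mm over their backs; the gripper's body (75 mm by 178 mm) begins 61 mm behind the grasp point.
Start: joints at [-1.241, 0.477, 0.022, 1.555, -0.011, 1.109, -0.083], TCP at [286.164, 611.357, 239.664] pointing down, gripper open.
Joint ranges: [-2.96, 2.96], [-0.34, 2.1], [-1.41, 1.46], [0.24, 2.44], [-1.37, 4.51], [0.17, 1.92], [-2.96, 2.96]. Speed limits (rad/s): [2.39, 2.39, 3.14, 3.14, 3.14, 3.14, 3.14].

### API

Orientations are given as [roll, pitch, yaw] about the fixed x, y, z axes, in that order (R = Rz(yaw) Ry(pitch) Rx(roll)).
In Python, from plant import r gives the robot as it stands. The module is installed in compiled form; this text tells all that it offers. Calls block until the motion is done:
- r.reach(position, orientation): joint-space move of the TCP to a pose.
- r.move_l(position, rot=None, max_speed=150, contact_N=None): straight line of the TCP; rot=None keeps the orientation; max_speed is the mean speed in mm/s. With contact_N (N) it stops when the force on the tool has changed by that much, and returns True; else False.
- r.move_j(angles): joint-space move.
- r.grip(opening): opening from 0.0 (shut) to 1.0 (fully open); the grip force is fixed at half the most; returns when the fingers have stopped.
- r.pause(seconds).
- r.ik(position, orientation): joint angles nearest the present ones, or None.
- r.get_state(): the state.
- r.read_camera(name): name is "scene" or "top" or "wrist"; returns the picture (420x560x3 uint8, red, green, blue); there is no depth.
- r.get_calibration(name): a dict with "intrinsics" (3x3 intrinsics, pixels), "position" and "attitude" of the camera in the world; the wrist camera has in their place "mount" (4x4, takes a point from camera to tool coordinates, whose origin is the TCP and whose axes are the flange's). Camera axes: x right, y up, looking along -z (the intrinsics and any distortion apply to the point x, -y, -z); pixel columns grow to the right and rows downward; lengths in mm; the calibration is good to about 2 mm. A picture is of the moment at which its call begins: read the wrist's pose just before it. get_calibration takes no time and is no camera call.
A pose or a line that the arm cannot do raises r.PlanningError and nothing moves.
- r.finish_job(): hands the job in; it is judged then, once.
The state is a dict: "t": time; "qpos": joint angles; "joint_vel": joint speeds; "tau": joint torques, N m; "tcp_pos": TCP position; "eef_rot": TCP orientation; "ft_force": force on the tool from outside, world axes, zero at the start; "moment": the same for the moment, N m; "gripper_width": opening from 0.0 (shut) to 1.0 (fully open); "grip_force": force on a finger pad.
Only numpy, scipy, OpenCV 4.12 (cv2) and the standard library are available. Lean on these libraries where they do the work, as an engineer would, in place of code of your own. Each camera call takes 0.05 s, during which the arm holds its last target. There are 200 camera calls.

## Working session

There is one attempt and no reset: what is moved stays moved. The work goes in short steps, each a Python script; the robot and the scene stay as the last script left them, time stands still between calls to the robot, and variables do not carry over. Pictures are saved under pics/ and viewed, at most 12 in all, crops included, and the job is handed in when it is done.

```bash
mkdir -p pics; ls; python3 - <<'E'
from plant import r
import cv2,numpy as np
for n in("top","scene"):
    im=r.read_camera(n); cv2.imwrite(f"pics/{n}0.png",cv2.resize(im[:,:,::-1],(784,588),interpolation=cv2.INTER_CUBIC))
    np.save(f"pics/{n}0.npy",im)
    print(n,r.get_calibration(n))
print(r.get_calibration("wrist")); print(r.get_state())
E
```

```text
pics
top {'intrinsics': array([[506.82210556,   0.        , 273.88939948],
       [  0.        , 506.82210556, 212.00936869],
       [  0.        ,   0.        ,   1.        ]]), 'position': array([ 340.4538161 ,    1.89911437, 1340.54855423]), 'attitude': array([ 0.09872842,  0.00272441, -1.58039991])}
scene {'intrinsics': array([[406.18992811,   0.        , 281.4633069 ],
       [  0.        , 406.18992811, 211.32977327],
       [  0.        ,   0.        ,   1.        ]]), 'position': array([1092.59445242, -590.30313173,  771.94497315]), 'attitude': array([ 0.89142331, -0.01054326,  0.81758162])}
{'intrinsics': array([[360.89675703,   0.        , 281.8416429 ],
       [  0.        , 360.89675703, 207.67714279],
       [  0.        ,   0.        ,   1.        ]]), 'mount': array([[-5.82553721e-04,  9.59089334e-01,  2.83103003e-01,
         7.65491155e+01],
       [ 9.99999480e-01,  7.95765946e-04, -6.38132448e-04,
         1.67820455e-02],
       [-8.37309753e-04,  2.83102484e-01, -9.59089298e-01,
        -1.45678119e+02],
       [ 0.00000000e+00,  0.00000000e+00,  0.00000000e+00,
         1.00000000e+00]])}
{'t': 0.1, 'qpos': array([-1.24109173,  0.47770458,  0.02238506,  1.55630824, -0.01147718,
        1.10931252, -0.08309872]), 'joint_vel': array([ 0.00090273,  0.00063569, -0.00170841, -0.00338268, -0.00084216,
       -0.00133801, -0.00116066]), 'tau': array([ 4.15476577e-03, -5.84087563e+01,  1.53981674e+00, -2.73308605e+01,
       -5.42028376e-02,  1.31627888e-02,  3.58056514e-05]), 'tcp_pos': array([285.9929102 , 610.86720213, 238.80711094]), 'eef_rot': array([-3.13999609e+00,  1.55398836e-04,  2.70378245e+00]), 'ft_force': array([-0.26363046,  0.19225952,  0.33526302]), 'moment': array([-0.02464563,  0.0105436 , -0.01212876]), 'grip_force': 0.0, 'gripper_width': 0.9987327224182133}
```

View pics/top0.png

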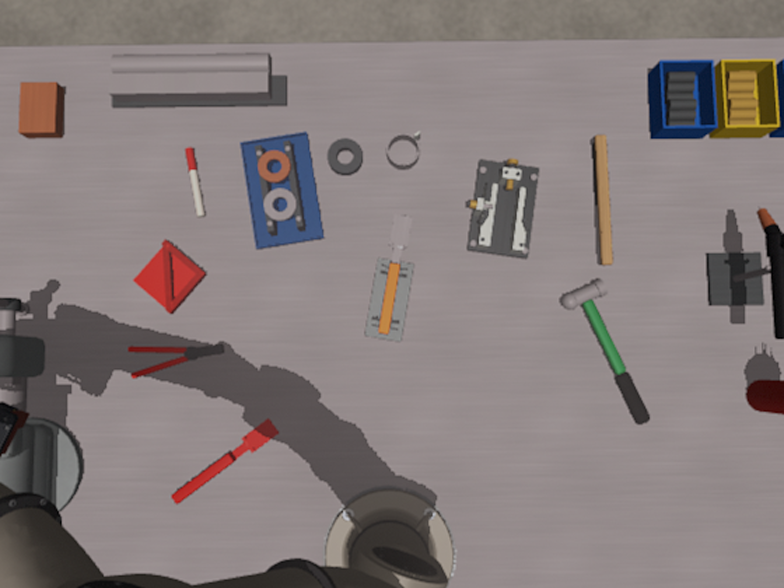

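View pics/scene0.png

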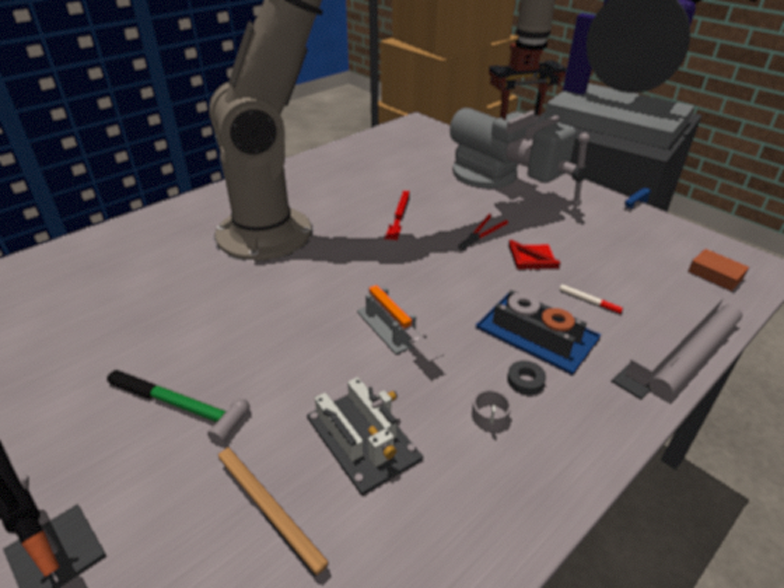

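```bash
cat > h.py <<'E'
import numpy as np, cv2
from scipy.spatial.transform import Rotation as Ro
from plant import r
def pose(cam, st=None, flip=0):
    c=r.get_calibration(cam)
    if cam!="wrist": return c["intrinsics"],np.array(c["position"]),Ro.from_euler("xyz",c["attitude"]).as_matrix()
    M=c["mount"]; Rt=Ro.from_euler("xyz",st["eef_rot"]).as_matrix()@Ro.from_euler("z",flip).as_matrix()
    return c["intrinsics"],st["tcp_pos"]+Rt@M[:3,3],Rt@M[:3,:3]
def unproj(p,uv,z):
    K,t,R=p; d=np.linalg.inv(K)@np.array([uv[0],uv[1],1.]); d=R@(d*[1,-1,-1])
    return t+d*(z-t[2])/d[2]
def proj(p,X):
    K,t,R=p; c=R.T@(np.array(X)-t)*np.array([1,-1,-1]); u=K@c; return u[:2]/u[2]
E
python3 - <<'E'
from h import *
p=pose("top")
for n,uv,z in [("handle back",(383,333),62),("handle front",(394,264),62),("tip",(404,216),45),("steel",(279,204),58),("copper",(273,165),58),("railfront",(297.5,230.5),50),("railfront2",(268,234),50),
 ("jig c1",(481,160),12),("jig c2",(539,167),12),("c3",(526,257),12),("c4",(468,250),12),("decoy",(225,465),20),("base",(390,545),0)]:
    X=unproj(p,np.array(uv)/1.4,z); print(n,X.round(1))
E
```

```text
handle back [401.6   5.6  62. ]
handle front [526.9 -15.6  62. ]
tip [619.1 -35.4  45. ]
steel [641.1 194.8  58. ]
copper [714.7 206.3  58. ]
railfront [592.8 161.6  50. ]
railfront2 [586.8 216.   50. ]
jig c1 [ 733.8 -185.3   12. ]
jig c2 [ 718.9 -296.    12. ]
c3 [ 545.1 -266.    12. ]
c4 [ 559.6 -156.7   12. ]
decoy [165.1 296.9  20. ]
base [15.5 -3.4  0. ]
```

```bash
python3 - <<'E'
from h import *
print(r.get_state()["t"])
for dy in (0,np.pi):
  for n,P,y in [("pad",(464,-5,50),-.167),("view",(470,-5,200),-.167),("railgrasp",(641-132*.988,195-132*.155,55),.155),("jig",(628-166,-224+27,57),-.163),("railview",(560,180,220),.155)]:
    w=y+dy; w=(w+np.pi)%(2*np.pi)-np.pi
    q=r.ik(P,[np.pi,0,w]); print(dy,n,None if q is None else np.round(q,2))
E
```

```text
0.1
0 pad [-0.67  0.53  0.69  2.23 -0.63  0.58 -1.25]
0 view [-0.83  0.24  0.83  2.11 -0.23  0.88 -1.61]
0 railgrasp [-0.84  0.57  0.51  2.05 -0.45  0.64 -1.44]
0 jig [-0.41  0.67  0.92  2.15 -0.83  0.73 -0.66]
0 railview [-0.92  0.41  0.66  1.82 -0.3   1.01 -1.56]
3.141592653589793 pad [-0.3   0.44  0.21  2.21 -0.19  0.51  1.46]
3.141592653589793 view [-0.5   0.19  0.43  2.1  -0.1   0.88  1.39]
3.141592653589793 railgrasp [-0.48  0.51  0.05  2.02 -0.04  0.61  1.32]
3.141592653589793 jig [-0.05  0.49  0.41  2.13 -0.35  0.58  2.02]
3.141592653589793 railview [-0.51  0.35  0.11  1.8  -0.05  0.99  1.35]
```

```bash
python3 - <<'E'
from h import *
r.reach([500,-10,210],[np.pi,0,np.pi-.167])
s=r.get_state(); im=r.read_camera("wrist"); cv2.imwrite("pics/w1.png",cv2.resize(im[:,:,::-1],(784,588),interpolation=cv2.INTER_CUBIC))
print(s["t"],s["tcp_pos"],s["eef_rot"])
for f in (0,np.pi/2,np.pi,-np.pi/2):
    p=pose("wrist",s,f); print(f,[(proj(p,X)*1.4).round() for X in [(401.6,5.6,62),(526.9,-15.6,62),(619,-35.4,45)]])
import pickle; pickle.dump(s,open("pics/w1.pkl","wb"))
E
```

```text
2.4417 [500.27823083  -9.08097471 210.02496015] [3.14138070e+00 1.55499584e-04 2.97605034e+00]
0 [array([391.,  97.]), array([391., 317.]), array([386., 436.])]
1.5707963267948966 [array([229., 278.]), array([440., 278.]), array([586., 277.])]
3.141592653589793 [array([398., 422.]), array([398., 229.]), array([406.,  59.])]
-1.5707963267948966 [array([561., 271.]), array([349., 271.]), array([202., 258.])]
```

View pics/w1.png

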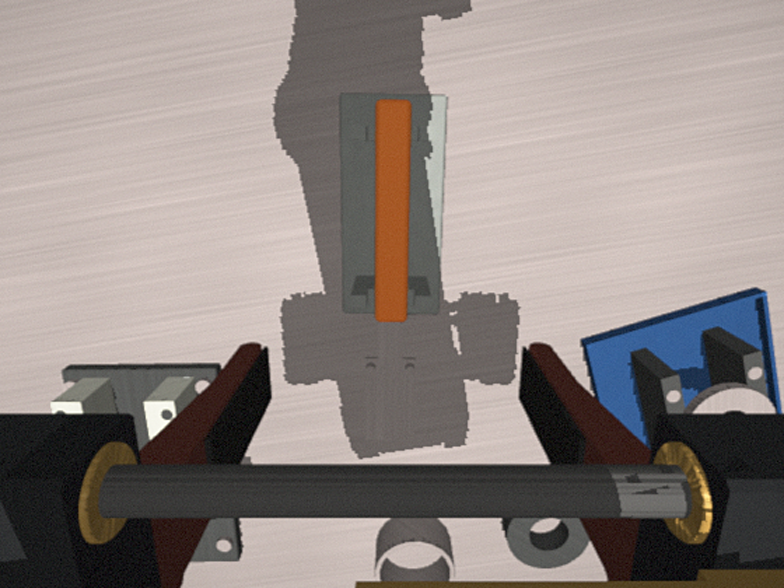

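```bash
python3 - <<'E'
from h import *
import pickle
p=pose("wrist",pickle.load(open("pics/w1.pkl","rb")))
a=unproj(p,np.array([393.3,100])/1.4,62);b=unproj(p,np.array([391,320.5])/1.4,62)
print(a,b,(a+b)/2,np.hypot(*(b-a)[:2]),np.arctan2(*(b-a)[1::-1]))
for n,P,y in [("w2",(705,205,200),.155),("w3",(680,-233,200),-.163)]:
    w=y-np.pi if y>0 else y+np.pi
    r.reach(P,[np.pi,0,w]); s=r.get_state(); im=r.read_camera("wrist")
    cv2.imwrite(f"pics/{n}.png",cv2.resize(im[:,:,::-1],(784,588),interpolation=cv2.INTER_CUBIC))
    pickle.dump(s,open(f"pics/{n}.pkl","wb")); print(s["t"],s["tcp_pos"],s["eef_rot"])
E
```

```text
[403.24448133   6.40180782  62.        ] [528.83567465 -16.1872984   62.        ] [466.04007799  -4.89274529  62.        ] 127.60648713983544 -0.17795944333316968
3.6333 [704.85533923 203.10061668 200.21950832] [-3.14042203e+00 -2.11729056e-04 -2.98871252e+00]
5.2917 [ 680.9927759  -230.44670772  199.82018033] [3.14020989e+00 9.87426033e-05 2.98189116e+00]
```

View pics/w2.png

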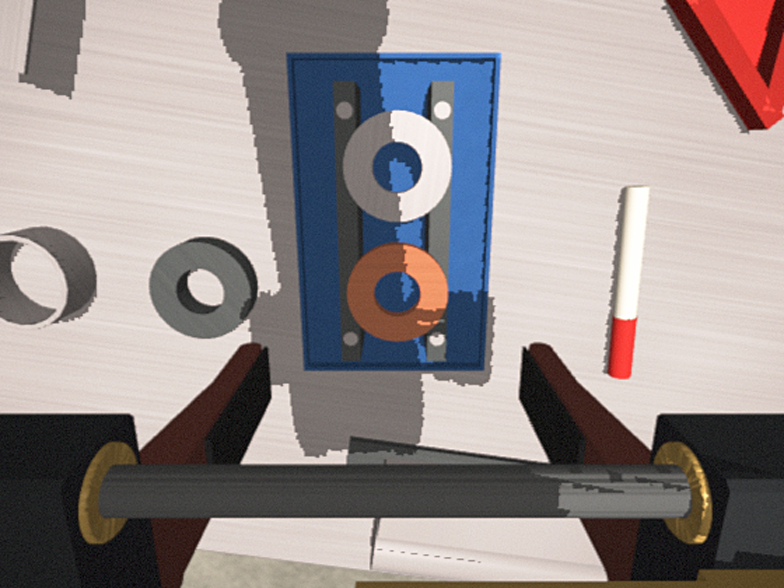

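View pics/w3.png

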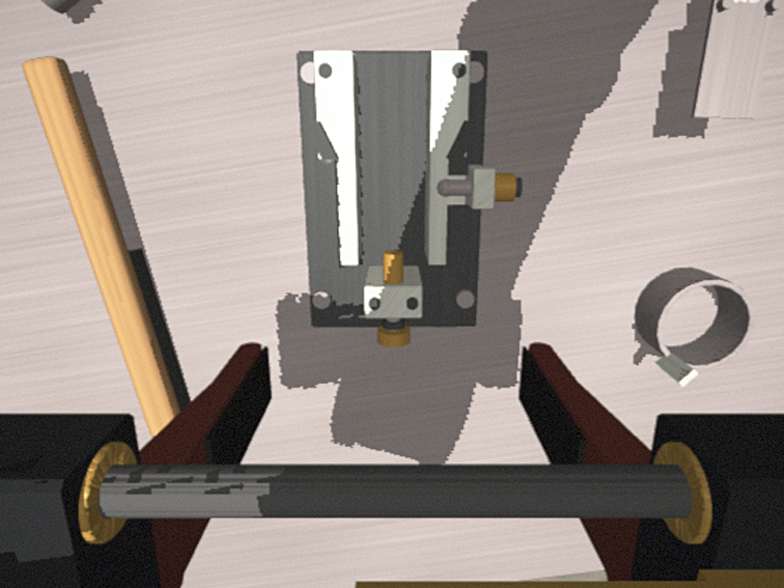

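```bash
python3 - <<'E'
from h import *
import pickle
L=lambda n:pickle.load(open(f"pics/{n}.pkl","rb"))
p=pose("wrist",L("w2")); U=lambda u,v,z:unproj(p,np.array([u,v])/1.4,z)
st=U(397,166,58);cu=U(397,292.5,58);f1,f2,b1,b2=U(344,110,50),U(443,110,50),U(351,339,50),U(437,338.5,50)
d=(b1+b2-f1-f2)/2; yaw=np.arctan2(d[1],d[0]); print("steel",st,"cu",cu,np.hypot(*(cu-st)[:2]),"screw sp",np.hypot(*(f1-f2)[:2]),np.hypot(*(b1-b2)[:2]))
print("rails yaw",yaw,"diam",np.hypot(*(U(342,166,58)-U(452,166,58))[:2]))
R=lambda v,o,y:Ro.from_euler("z",-y).apply(v-o)
for q in(f1,f2,b1,b2,cu): print(R(q,st,yaw).round(1))
p=pose("wrist",L("w3"))
c=[U(298,51,12),U(487,51,12),U(475,326,12),U(311,326,12)]
yj=np.arctan2(*((c[2]+c[3]-c[0]-c[1])[1::-1])); m=sum(c)/4; o=m-Ro.from_euler("z",yj).apply([11,0,0]); print("jig",o,yj,np.hypot(*(c[0]-c[1])[:2]),np.hypot(*(c[2]-c[1])[:2]))
for n,q in dict(nose=U(393,250,54),plg=U(438,187,54),Lf=U(354,51,50),Rf=U(430,51,50),Lb=U(358,265,50),Rb=U(427,265,50),noseside=U(402,253,54),noseside2=U(384,253,54)).items(): print(n,R(q,o,yj).round(1))
pt=pose("top"); cc=[unproj(pt,np.array(u)/1.4,12) for u in((468,250),(526,257),(539,167),(481,160))]; print("top jig m",sum(cc)/4-m)
E
```

```text
steel [641.83420046 194.49405733  58.        ] cu [714.08956881 205.68477999  58.        ] 73.11682794041043 screw sp 54.680919682661305 54.032858004492766
rails yaw 0.1539834874819108 diam 60.916205966289276
[-29.7 -29.2  -8. ]
[-29.7  25.4  -8. ]
[106.  -28.9  -8. ]
[105.7  25.1  -8. ]
[73.1 -0.   0. ]
jig [ 629.91170905 -223.20362755   12.        ] -0.1594571618012994 114.08275643661513 176.79799251520714
nose [36.2  0.1 42. ]
plg [-0.2 25.7 42. ]
Lf [-71.4 -20.5  38. ]
Rf [-71.4  20.1  38. ]
Lb [ 46.1 -20.9  38. ]
Rb [46.2 20.5 38. ]
noseside [38.   5.4 42. ]
noseside2 [37.9 -5.2 42. ]
top jig m [-1.42153315 -1.06837834  0.        ]
```

```bash
cat >> h.py <<'E'
G=12.; DZ=-2.   # TCP in paddle frame: x=G, z=DZ
def tcp(h,yaw): # handle centre -> (tcp pos, rot)
    w=(yaw+2*np.pi)%(2*np.pi)-np.pi
    return np.array(h,float)+Ro.from_euler("z",yaw).apply([G,0,DZ]),[np.pi,0,w]
def at(o,yaw,x,y,z): # point in fixture frame
    v=Ro.from_euler("z",yaw).apply([x,y,0])+np.array([o[0],o[1],0]); v[2]=z; return v
def say(m=""):
    s=r.get_state(); print(m,round(s["t"],2),s["tcp_pos"].round(2),s["eef_rot"].round(4),"F",s["ft_force"].round(2),"M",s["moment"].round(3),"gw",round(s["gripper_width"],3),round(s["grip_force"],1)); return s
PAD=np.array([466.,-4.9]);YP=-.178
RING=np.array([641.8,194.5]);YR=.154
JIG=np.array([629.9,-223.2]);YJ=-.1595
E
python3 - <<'E'
from h import *
P,w=tcp([*PAD,52],YP)
r.reach(P+[0,0,70],w); r.move_l(P,w,max_speed=100); say("down")
r.grip(0); say("grip")
r.move_l(P+[0,0,40],w,max_speed=60); r.pause(.2); say("lift")
cv2.imwrite("pics/s4.png",cv2.resize(r.read_camera("scene")[180:290,200:360,::-1],(800,550),interpolation=cv2.INTER_CUBIC))
E
```

```text
down 7.38 [478.2   -7.22  50.29] [3.1415e+00 6.0000e-04 2.9632e+00] F [ 0.2  -0.3   0.03] M [ 0.022 -0.028 -0.002] gw 0.998 0.0
grip 8.43 [477.79  -7.04  49.98] [-3.1415 -0.      2.9636] F [ 0.07 -0.36  0.3 ] M [-0.032  0.005  0.024] gw 0.226 30.0
lift 9.45 [477.54  -7.09  89.67] [-3.1413e+00 -7.0000e-04  2.9636e+00] F [-0.08  0.21 -4.03] M [ 0.076 -0.042  0.048] gw 0.23 30.0
```

View pics/s4.png

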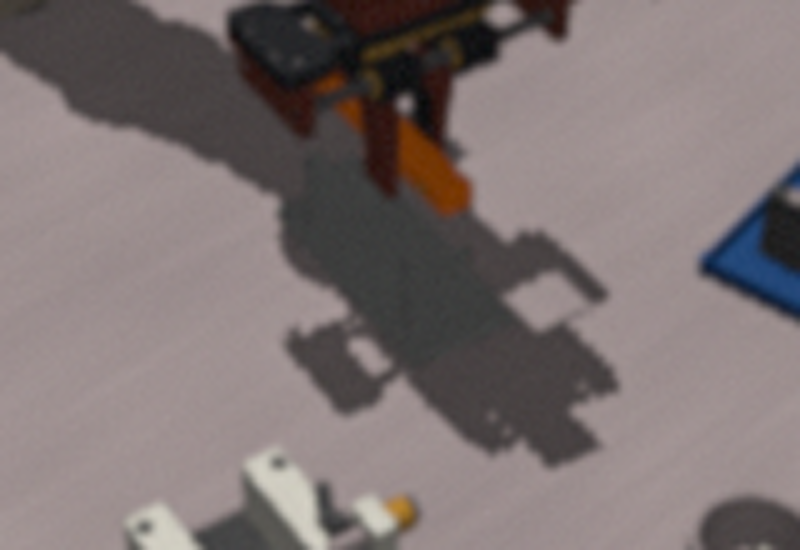

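```bash
python3 - <<'E'
from h import *
H=lambda x,z:tcp(at(RING,YR,x,-.9,z),YR)
Z=52.3
P,w=H(-132-92,90); r.reach(P,w); say("stage")
P,w=H(-132-92,Z); r.move_l(P,w,max_speed=80); r.pause(.2); s=say("low"); print("err",s["tcp_pos"]-P)
P,w=H(-132-25,Z); print(r.move_l(P,w,max_speed=60,contact_N=4)); s=say("in1"); print("err",s["tcp_pos"]-P)
cv2.imwrite("pics/t5.png",cv2.resize(r.read_camera("scene")[185:285,320:440,::-1],(720,600),interpolation=cv2.INTER_CUBIC))
E
```

```text
stage 10.23 [432.41 161.04  87.97] [-3.1413 -0.     -2.9873] F [ 0.15 -0.33 -3.05] M [ 0.012 -0.002 -0.038] gw 0.228 30.0
low 11.06 [432.82 161.26  50.76] [ 3.1412e+00  9.0000e-04 -2.9877e+00] F [ 0.49  0.14 -2.6 ] M [0.047 0.019 0.021] gw 0.226 30.0
err [0.37202813 0.16632879 0.45586598]
False
in1 12.32 [498.12 171.26  50.2 ] [-3.1415e+00 -7.0000e-04 -2.9875e+00] F [ 0.35  0.53 -3.75] M [ 0.035 -0.012  0.008] gw 0.224 30.0
err [-0.53340108 -0.10488638 -0.09606163]
```

View pics/t5.png

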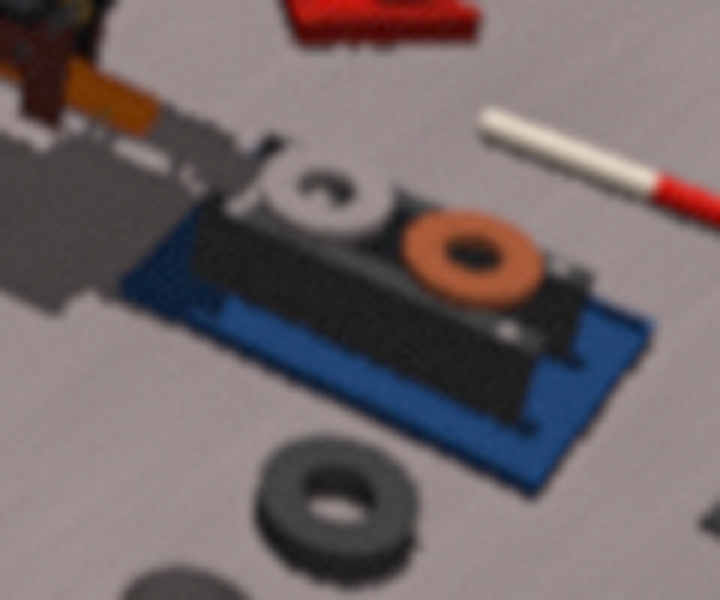

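```bash
python3 - <<'E'
from h import *
H=lambda x,z:tcp(at(RING,YR,x,-.9,z),YR)
P,w=H(-132.5,52.3); print(r.move_l(P,w,max_speed=25,contact_N=5)); r.pause(.2); s=say("in"); print("err",s["tcp_pos"]-P)
P,w=H(-132.5,62); r.move_l(P,w,max_speed=15); r.pause(.2); s=say("up"); print("err",s["tcp_pos"]-P)
P,w=H(-132.5,85); r.move_l(P,w,max_speed=40); r.pause(.3); say("up2")
r.pause(.1); say()
cv2.imwrite("pics/t6.png",cv2.resize(r.read_camera("scene")[165:265,300:420,::-1],(720,600),interpolation=cv2.INTER_CUBIC))
E
```

```text
False
in 13.71 [522.74 175.11  50.3 ] [ 3.1416e+00 -1.0000e-04 -2.9875e+00] F [-0.26 -0.26 -2.91] M [ 0.059 -0.03   0.001] gw 0.23 30.0
err [-0.12448316 -0.01736966  0.00334077]
up 14.71 [522.79 175.09  59.91] [-3.1415e+00 -2.0000e-04 -2.9876e+00] F [-0.57  0.5  -4.8 ] M [-0.037  0.178  0.028] gw 0.226 30.0
err [-0.07538668 -0.03699989 -0.08887985]
up2 15.73 [522.76 175.06  82.79] [-3.1414e+00 -4.0000e-04 -2.9876e+00] F [ 0.43  0.46 -4.89] M [-0.023  0.112 -0.08 ] gw 0.226 30.0
 15.83 [522.82 175.09  82.88] [-3.1415e+00 -2.0000e-04 -2.9876e+00] F [-0.14  0.39 -4.56] M [0.087 0.147 0.021] gw 0.225 30.0
```

View pics/t6.png

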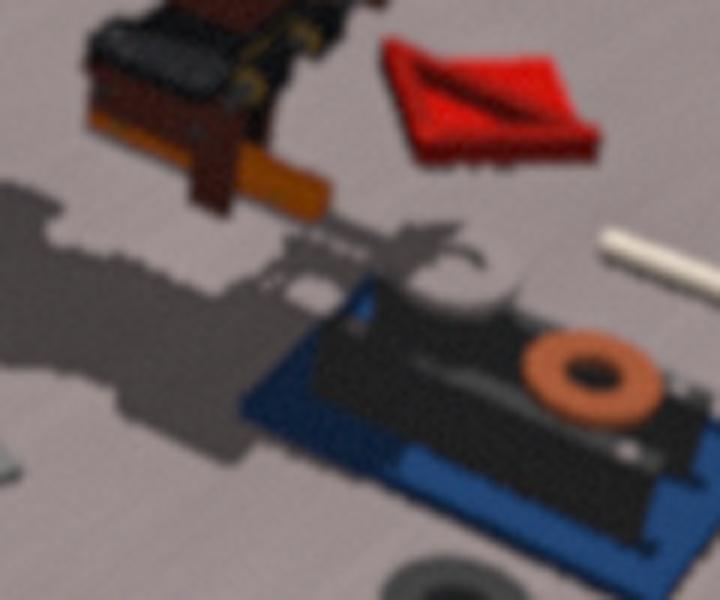

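```bash
python3 - <<'E'
from h import *
print("pred ring top px in t6", (proj(pose("scene"),[*RING,88-3])-[300,165])*6)
H=lambda x,z:tcp(at(JIG,YJ,x-132,0,z),YJ)
s=r.get_state(); r.move_l(s["tcp_pos"]+[0,0,12],max_speed=40)
P,w=H(-70,97); r.move_l(P,w,max_speed=100); say("stage")
P,w=H(-34,97); r.move_l(P,w,max_speed=40); r.pause(.2); s=say("over"); print("err",s["tcp_pos"]-P)
cv2.imwrite("pics/t7.png",cv2.resize(r.read_camera("top")[90:210,310:410,::-1],(500,600),interpolation=cv2.INTER_CUBIC))
print("pred ring px", (proj(pose("top"),at(JIG,YJ,-34,0,98))-[310,90])*5)
E
```

```text
pred ring top px in t6 [454.50605946 261.83058527]
stage 20.25 [ 442.37 -192.84   95.  ] [ 3.1415 -0.      2.9825] F [-0.28 -0.28 -4.41] M [0.06  0.202 0.021] gw 0.222 30.0
over 21.5 [ 477.66 -198.7    95.03] [ 3.1415e+00 -1.0000e-04  2.9820e+00] F [ 0.39 -0.77 -4.87] M [0.101 0.173 0.022] gw 0.227 30.0
err [-0.19347671  0.04162347  0.02606993]
pred ring px [262.68103652 340.2227646 ]
```

View pics/t7.png

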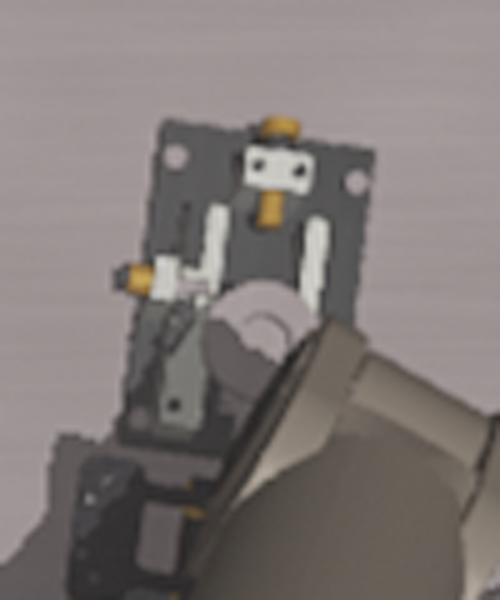

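```bash
cat >> h.py <<'E'
def favg(n=8):
    F=[]; 
    for _ in range(n): F.append(r.get_state()["ft_force"]); r.pause(.02)
    return np.mean(F,0)
E
python3 - <<'E'
from h import *
H=lambda x,z:tcp(at(JIG,YJ,x-132,0,z),YJ)
print(favg())
P,w=H(-34,60); r.move_l(P,w,max_speed=40); print(favg())
for z in (58,57,56,55):
    P,w=H(-34,z); r.move_l(P,w,max_speed=10); r.pause(.1); print(z,favg(),r.get_state()["tcp_pos"][2])
say()
E
```

```text
[-0.23527963  0.35416672 -4.79506405]
[ 0.08594969  0.34904872 -4.67503354]
58 [ 0.08689159 -0.08662776 -4.54978638] 55.98924989671711
57 [ 0.59618491  0.08499315 -3.90958686] 55.08942070828755
56 [ 0.21466488 -0.03360569 -3.34805512] 54.028178808006125
55 [ 9.40743678e-03 -1.75756351e-03 -3.21987127e+00] 53.01589675762885
 24.93 [ 477.87 -198.74   53.02] [3.1416 0.     2.9821] F [-0.72  0.78 -3.52] M [ 0.067 -0.054 -0.028] gw 0.227 30.0
```

```bash
python3 - <<'E'
from h import *
H=lambda x,z:tcp(at(JIG,YJ,x-132,0,z),YJ)
e=np.array([np.cos(YJ),np.sin(YJ)])
f0=favg()[:2]@e; print(f0)
for x in (-20,-14,-10,-6,-3,0,2):
    P,w=H(x,55); c=r.move_l(P,w,max_speed=20,contact_N=9); s=r.get_state()
    print(x,c,round((favg(4)[:2]@e)-f0,2),round((s["tcp_pos"][:2]-P[:2])@e,2))
    if c: break
say()
E
```

```text
0.034384227311712756
-20 False 0.33 0.16
-14 False -2.74 -0.33
-10 False -1.67 0.6
-6 False -1.11 0.43
-3 False -0.91 0.34
0 False -1.48 0.35
2 False -1.22 0.22
 28.38 [ 513.62 -204.42   53.03] [-3.1416e+00  4.0000e-04  2.9823e+00] F [-1.61 -0.41 -3.44] M [-0.191  0.26  -0.08 ] gw 0.225 30.0
```

```bash
python3 - <<'E'
from h import *
H=lambda x,z:tcp(at(JIG,YJ,x-132,0,z),YJ)
e=np.array([np.cos(YJ),np.sin(YJ)]); f0=.03
x=2.
while x<14:
    P,w=H(x,55); c=r.move_l(P,w,max_speed=8,contact_N=6); r.pause(.05); s=r.get_state()
    f=-((favg(4)[:2]@e)-f0); print(round(x,2),c,round(f,2),round((s["tcp_pos"][:2]-P[:2])@e,2))
    if f>3.: break
    x+=.5
say()
E
```

```text
2.0 False 0.79 0.13
2.5 False 2.07 -0.21
3.0 False 2.17 -0.13
3.5 False 1.95 0.14
4.0 False 1.75 0.14
4.5 False 1.74 0.03
5.0 False 1.53 0.06
5.5 False 1.74 0.05
6.0 False 1.31 0.06
6.5 False 2.29 -0.06
7.0 False 3.46 -0.41
 32.41 [ 517.94 -205.18   52.92] [ 3.1415e+00 -7.0000e-04  2.9820e+00] F [-5.09 -0.84 -2.41] M [-0.119  0.786 -0.134] gw 0.229 30.0
```

```bash
python3 - <<'E'
from h import *
H=lambda x,z:tcp(at(JIG,YJ,x-132,0,z),YJ)
e=np.array([np.cos(YJ),np.sin(YJ)]); f0=.03
x=7.2
while x<12:
    P,w=H(x,55); r.move_l(P,w,max_speed=5); r.pause(.08); s=r.get_state()
    f=-((favg(4)[:2]@e)-f0); print(round(x,2),round(f,2),round((s["tcp_pos"][:2]-P[:2])@e,2))
    if f>10.3: break
    x+=.15 if f>8 else .3
for _ in range(3): r.pause(.2); print(-(favg(5)[:2]@e)+f0)
say()
E
```

```text
7.2 5.4 -0.52
7.5 5.37 -0.76
7.8 6.2 -1.01
8.1 7.21 -1.28
8.4 8.34 -1.51
8.55 7.88 -1.66
8.85 8.74 -1.91
9.0 8.76 -2.03
9.15 8.67 -2.15
9.3 9.04 -2.31
9.45 9.34 -2.44
9.6 9.37 -2.53
9.75 9.74 -2.67
9.9 10.02 -2.8
10.05 9.91 -2.92
10.2 10.29 -3.0
10.35 10.71 -3.15
10.60693050652056
10.609861807546096
10.637972272139352
 40.06 [ 518.54 -205.14   52.16] [ 3.1405 -0.0059  2.9815] F [-9.87  1.18  0.13] M [ 0.186  1.888 -0.184] gw 0.227 30.0
```

```bash
python3 - <<'E'
from h import *
H=lambda x,z:tcp(at(JIG,YJ,x-132,0,z),YJ)
P,w=H(3,55); r.move_l(P,w,max_speed=15); say()
P,w=H(0,53.5); r.move_l(P,w,max_speed=15); print(favg())
P,w=H(-106,53.5); print(r.move_l(P,w,max_speed=70,contact_N=5)); say("out")
P,w=H(-106,90); r.move_l(P,w,max_speed=80); say("up"); print(favg())
a=r.read_camera("scene")[250:370,200:320,::-1]; b=r.read_camera("top")[100:200,320:400,::-1]
cv2.imwrite("pics/t8.png",np.hstack([cv2.resize(a,(400,400),interpolation=cv2.INTER_CUBIC),cv2.resize(b,(320,400),interpolation=cv2.INTER_CUBIC)]))
E
```

```text
40.7 [ 515.16 -204.53   53.25] [-3.1416e+00  1.2000e-03  2.9826e+00] F [-0.07  0.38 -3.39] M [ 0.048 -0.012  0.007] gw 0.227 30.0
[ 0.02964839 -0.0093485  -3.4613914 ]
False
out 42.88 [ 407.28 -187.39   51.54] [-3.1415e+00  5.0000e-04  2.9823e+00] F [ 0.22  0.46 -3.49] M [ 0.02  -0.061 -0.027] gw 0.227 30.0
up 43.48 [ 406.84 -187.14   88.03] [3.1415e+00 4.0000e-04 2.9824e+00] F [ 0.59  0.22 -3.57] M [ 0.046 -0.025  0.057] gw 0.226 30.0
[-0.35497729  0.17562212 -3.28898145]
```

View pics/t8.png

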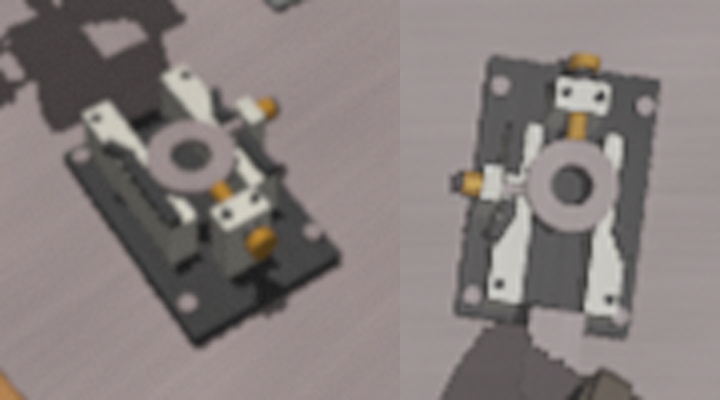

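```bash
python3 - <<'E'
from h import *
P,w=tcp([*PAD,52],YP)
r.move_l(P+[0,0,40],w,max_speed=130); r.pause(.15); say("over")
r.move_l(P+[0,0,8],w,max_speed=50)
print(r.move_l(P+[0,0,-.3],w,max_speed=15,contact_N=6)); r.pause(.1); say("down"); print(favg())
r.grip(1.0); r.pause(.2); say("open")
r.move_l(P+[0,0,90],w,max_speed=80)
r.reach([480,120,230],w); r.pause(.2); say("clear")
a=r.read_camera("scene")[190:270,230:330,::-1]; b=r.read_camera("top")[60:260,150:400,::-1]
cv2.imwrite("pics/t9.png",np.hstack([cv2.resize(a,(400,320),interpolation=cv2.INTER_CUBIC),cv2.resize(b,(400,320),interpolation=cv2.INTER_CUBIC)]))
E
```

```text
over 45.51 [477.6   -7.63  90.  ] [-3.1415e+00 -1.0000e-04  2.9625e+00] F [ 0.88  0.49 -3.14] M [ 0.029 -0.005  0.018] gw 0.226 30.0
True
down 46.95 [477.88  -6.96  49.93] [ 3.1414e+00 -2.0000e-04  2.9635e+00] F [-0.18  0.28  5.11] M [ 0.096  0.275 -0.073] gw 0.224 30.0
[-0.09937026  0.06902345  5.10491978]
open 48.42 [476.97  -6.98  49.35] [-3.1411e+00 -1.7000e-03  2.9637e+00] F [-0.11 -0.38 -0.44] M [ 0.049 -0.035 -0.003] gw 0.997 0.0
clear 50.57 [479.52 117.95 228.89] [-3.1399e+00 -1.6000e-03  2.9606e+00] F [0.58 0.33 0.29] M [ 0.015  0.042 -0.04 ] gw 1.005 0.0
```

View pics/t9.png

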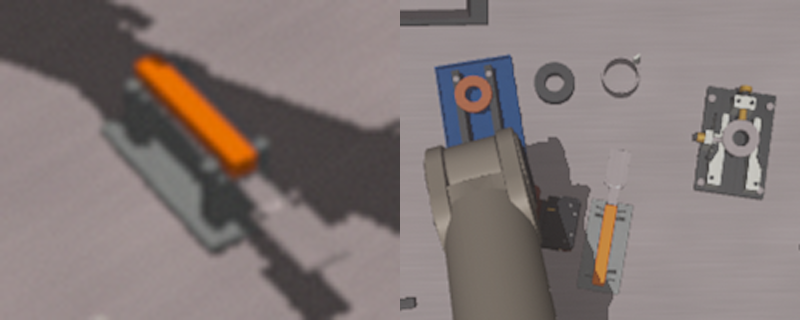

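The last picture shows the paddle level in its cradle (left crop, 195,115), the steel ring against the brass nose (right crop, 741,138) and the copper ring still on its rails (473,93). I'm handing the job in.

```bash
python3 -c "
from plant import r
print(r.finish_job())"
```

```text
the job is handed in; nothing more can be done
None
```

The job is handed in at about 51 s: the steel ring was pressed against the brass nose with about 10 N, the paddle is back in its cradle, and the copper ring and nearby items look undisturbed in the last pictures.

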